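# Unload the cell-tray former

### The arm

A 6-joint arm with a two-finger parallel gripper is mounted at the origin on the work surface. World frame = base frame: x ahead of the robot, y to its left, z up, the work surface at z = 0. Lengths are in m, angles in degrees, forces in N, time in s.
With the tool pointing down it reaches from about 0.3 to 0.75 m from the base axis. Payload 8.5 kg.
Tool frame: the origin (TCP) lies at the very end of the fingers, on their centre line; the grasp point (between the pads) lies 19 mm behind it (env.pinch_z is the distance from the TCP to the grasp point, in m); z points along the fingers, y is the line along which they close (so a half turn about z gives the same grasp; the last joint's range is limited). The gripper opens to 85 mm and grips with 20 to 120 N. Pads are 22 mm wide; open, the fingers measure 114 mm over their backs; the gripper's body (76 mm by 85 mm) begins 54 mm behind the grasp point. The pads swing forward as they close: fully open they stand 13 mm farther back than shut.
Start: joints at [56.763, 21.807, 74.336, -0, 83.858, -12.336], TCP at [0.196, 0.514, 0.231] pointing down, gripper open.
Joint ranges: [-178.18, 178.18], [-50.72, 133.34], [12.68, 142.11], [-81.47, 261.47], [9.98, 163.14], [-165.26, 165.26]. Speed limits (degrees/s): [136.94, 136.94, 180, 180, 180, 180].

### API

Orientations are given as a 3x3 rotation matrix whose columns are the frame's x, y, z axes.
In Python, from rig import env, viewer gives the robot as it stands.
- The arm moves only by the tool drive_tool, never from a script. Its argument "series" is a list of rows, each a list of 3 entries, a list of its own where there are three numbers: the shift along the tool's x, y, z in m, then the turn about the tool's z in degrees, then the finger opening in m, from 0 to 0.0854. A call has 1 to 20 rows; each row is the pose to reach, as a shift and turn from the pose commanded when the call began, along the tool's axes at that moment; what a row does not reach only later rows make up. A row lasts 1/10 s, in which the tool goes at most 50 mm and 8.59 degrees, less where a joint would pass 70% of its speed; a pose out of reach is approached as far as the arm can. A call with a gripper value outside its range is refused whole. The fingers move at their own pace and stop on an object; "newtons" is the grip in N (left out, the last holds). Time passes only in rows, so rows that repeat a pose let the fingers close. It gives the time, the measured TCP pose, the force, the opening and the grip force at its end, in the units of the state.
- env.observe(): the state, without advancing time (a new reading comes with each control period).
- viewer.get_image(name): name is "side" or "top"; returns a dict with "img" (480x640x3 uint8, red, green, blue), "depth" (480x640 float32, m along the optical axis (not along the pixel's ray), 0 where there is no reading), "camera_matrix" (3x3 intrinsics, pixels), "rvec" (rotation vector, rad) and "tvec" (3), from world to camera coordinates, as OpenCV has them. Camera axes: x right, y down, z forward; pixel columns grow to the right and rows downward; lengths in m; the calibration is good to about 2 mm. A picture is of the moment at which its call begins.
- env.close_job(): hands the job in; it is judged then, once.
The state is a dict: "time_s": time; "q": joint angles; "qvel": joint speeds; "joint_efforts": joint torques, N m; "position": TCP position; "tool_rot": TCP orientation; "ft_force": force on the tool from outside, world axes, zero at the start; "wrist_torque": the same for the moment, N m; "grip_width": finger opening in m; "gripper_force": force on a finger pad.
Only numpy, scipy, OpenCV 4.12 (cv2) and the standard library are available. Lean on these libraries where they do the work, as an engineer would, in place of code of your own. Each camera call takes 0.05 s, during which the arm holds its last target. There are 200 camera calls.

### The job

The former has just pressed a batch of white fibre cell trays, which sit sunk in its die. Lift the hold-down bar off the die and lay it lengthwise on the middle of the black rubber mat; then push the red-knobbed valve lever away from the robot, hold it until the knock-out pads are fully up and let it spring back to the centre. Lift every cell tray out and lay it flat and right way up in the wooden tray, and last pull the lever the other way, hold it until the pads are fully down, and let it recentre.

Things in the scene. Friction and masses are not known exactly. Their poses are not given: they have to be found in the camera images.
- former: tray former, fixed: green base 240 x 235 x 20 mm with a dark steel die 200 x 215 mm, its flat top 70 mm above the bench. Origin: on the bench under the die's middle; x points away from the robot (give or take its yaw), z up. Four cavities 62 (x) x 86 (y) mm, 26 mm deep, centred at x = +-50, y = +-50 mm. Valve block, 67 mm high, at x = -30, y = -165 mm.
- valve (a joint): spring-centred lever, rad: 0 upright; positive leans away from the robot (former's +x) and drives the knock-out pads up, negative leans towards the robot and drives them down; stops at +-0.5. The pads creep: hold beyond +-0.45 for about 2 s. At the centre the pads stay put. Takes 5 to 15 N at the knob; let go, it recentres in under a second.
- valve_knob (a point): centre of the lever's red ball knob, 32 mm across, 200 mm above the bench when centred, 130 mm above the lever's pivot, on a 10 mm steel shaft. It swings in the former's x-z plane.
- knockout (a joint): height of the brass knock-out pads, m: 0 fully down, 0.0185 fully up. One pad 30 x 50 mm in each cavity floor, all move together. Pads down, a cell tray's rim is 2 mm below the die top and cannot be gripped; pads up, its rim stands 16 mm above the die top and its lowest 8 mm are still in the cavity.
- cell0_center (a point): rigid moulded-fibre cell tray, white, open-topped, 58 x 82 mm and 24 mm high, 20 g, walls 3 mm, six cells (one divider across x, two across y). Point: its centre, half-way up (12 mm above its underside); x along the 58 mm, y along the 82 mm, z up. May be absent.
- cell1_center (a point): rigid moulded-fibre cell tray, white, open-topped, 58 x 82 mm and 24 mm high, 20 g, walls 3 mm, six cells (one divider across x, two across y). Point: its centre, half-way up (12 mm above its underside); x along the 58 mm, y along the 82 mm, z up. May be absent.
- cell2_center (a point): rigid moulded-fibre cell tray, white, open-topped, 58 x 82 mm and 24 mm high, 20 g, walls 3 mm, six cells (one divider across x, two across y). Point: its centre, half-way up (12 mm above its underside); x along the 58 mm, y along the 82 mm, z up. May be absent.
- cell3_center (a point): rigid moulded-fibre cell tray, white, open-topped, 58 x 82 mm and 24 mm high, 20 g, walls 3 mm, six cells (one divider across x, two across y). Point: its centre, half-way up (12 mm above its underside); x along the 58 mm, y along the 82 mm, z up. May be absent.
- bar_grip (a point): hold-down bar, aluminium, 56 (x) x 200 (y) x 18 mm, 0.45 kg, with a black grip rib 16 (x) x 90 (y) mm standing 28 mm high along its middle (46 mm high in all). Point: centre of the rib, 32 mm above the bar's underside; y along the bar, z up. At the start it lies across the middle of the die, along the former's y.
- mat: black rubber mat, fixed, 250 (x) x 100 (y) x 3 mm; origin: centre of its underside on the bench, x along its length.
- tray: light wooden tray, fixed, 250 (x) x 220 (y) mm outside, 30 mm high, walls and floor 10 mm thick (230 x 200 mm inside, floor 10 mm above the bench); origin: centre of its underside.
- carton: bystander: white carton of cherries, 130 x 180 x 52 mm; origin under its centre.
- tape: bystander: clear tape roll lying flat, 90 mm across, 25 mm high; origin under its centre.
- brush: bystander: brush lying flat; origin under its centre.
There are look-alikes about, which are no part of the job. What is shaped like the part that bears cell0_center but pink is not meant. Of the things that look like the part that bears bar_grip, the larger one is meant.

How it is judged (in metres and radians):
On the way, in this order (a step that is already met when the one before it is completed fails the run):
1. the hold-down bar lies on the rubber mat, let go (x of bar_grip in the frame of mat between -0.04 and 0.04 m and y of bar_grip in the frame of mat between -0.03 and 0.03 m and z of bar_grip in the frame of mat between 0.03 and 0.042 m and angle between the y axis of bar_grip and the x axis of mat, either way round below 0.3 rad and contact force between the fingers and bar below 0.5 N), for 0.2 s.
2. the lever is pushed away and held until the knock-out pads are fully up (value of joint valve above 0.38 rad and value of joint knockout above 0.0172 m), for 0.3 s.
3. the lever has recentred and the pads have stayed up (value of joint valve between -0.08 and 0.08 rad and value of joint knockout above 0.0155 m), for 0.2 s.
4. every cell tray lies flat in the wooden tray, let go (x of cell0_center in the frame of tray between -0.09 and 0.09 m and y of cell0_center in the frame of tray between -0.082 and 0.082 m and z of cell0_center in the frame of tray between 0.016 and 0.029 m and angle between each of cell0_center, cell1_center, cell2_center, cell3_center's own z axis and vertical below 0.12 rad and contact force between the fingers and cell0 below 0.5 N and x of cell1_center in the frame of tray between -0.09 and 0.09 m and y of cell1_center in the frame of tray between -0.082 and 0.082 m and z of cell1_center in the frame of tray between 0.016 and 0.029 m and contact force between the fingers and cell1 below 0.5 N and x of cell2_center in the frame of tray between -0.09 and 0.09 m and y of cell2_center in the frame of tray between -0.082 and 0.082 m and z of cell2_center in the frame of tray between 0.016 and 0.029 m and contact force between the fingers and cell2 below 0.5 N and x of cell3_center in the frame of tray between -0.09 and 0.09 m and y of cell3_center in the frame of tray between -0.082 and 0.082 m and z of cell3_center in the frame of tray between 0.016 and 0.029 m and contact force between the fingers and cell3 below 0.5 N), for 0.2 s.
5. the lever is pulled the other way and held until the pads are fully down (value of joint valve below -0.38 rad and value of joint knockout below 0.0015 m), for 0.3 s.
At the end, for the whole second after the job is handed in: lever centred (0.08 rad) and still, pads down (3 mm), every cell tray at rest flat and right way up on the wooden tray's floor (0.12 rad, centre 18 mm or more inside the walls), bar on the mat along its length (centre within 40 mm along, 30 mm across, 0.3 rad), all let go (all of step 1 and all of step 4 and value of joint valve between -0.08 and 0.08 rad and value of joint knockout below 0.003 m and velocity of joint valve between -0.1 and 0.1 rad/s and linear speed of each of cell0, cell1, cell2, cell3, bar below 0.02 m/s); the robot touches nothing.
It fails at once if the carton is moved more than 4 cm (distance of carton from where it was at the start of the episode above 0.04 m).
It fails at once if the tape is moved more than 4 cm (distance of tape from where it was at the start of the episode above 0.04 m).
It fails at once if the brush is moved more than 4 cm (distance of brush from where it was at the start of the episode above 0.04 m).
It fails at once if the lever is worked while the bar still lies on the die (horizontal distance between bar_grip and former below 0.12 m and height (world z) of bar_grip above 0.07 m and value of joint knockout above 0.004 m).
Of cell0, cell1, cell2, cell3 only 3 to 4 are there at a start; the rules pass over those that are not, and their reading is None.
At some moment in a run one of bar may be knocked a few centimetres aside while the robot is not near it.
Once in a run the grip may slacken for a moment while it holds something.
It also fails if it takes over 210 s, if anything falls off the work surface, if the arm or the gripper's body presses on something with over 40 N, if the wrist force passes 120 N, or if a joint passes its speed limit or range.

## Working session

There is one attempt and no reset: what is moved stays moved. The work goes in short steps, Python scripts to look and compute and a tool call to move; the robot and the scene stay as the last step left them, time stands still between calls to the robot, and variables do not carry over. Pictures are saved under pics/ and viewed, at most 14 in all, crops included, and the job is handed in when it is done.

Besides the shell and the picture viewer there is one more tool, called after "Call:" in YAML: its name, and indented under it one key for each argument. drive_tool: Moves the arm, as the interface text tells. Its arguments: {"type":"object","properties":{"series":{"type":"array"},"newtons":{"type":"number"}},"required":["series"]}

```bash
mkdir -p pics
cat > h.py <<'E'
import numpy as np, cv2
from rig import env, viewer
def get(n):
    d=viewer.get_image(n); d['R']=cv2.Rodrigues(np.array(d['rvec'],float))[0]; d['t']=np.array(d['tvec'],float).reshape(3); return d
def save(d,f,crop=None,s=1):
    im=d['img'][:,:,::-1]
    if crop: x0,y0,x1,y1=crop; im=im[y0:y1,x0:x1]
    cv2.imwrite('pics/'+f,cv2.resize(im,None,fx=s,fy=s,interpolation=cv2.INTER_CUBIC))
def ray(d,u,v,z):
    r=d['R'].T@np.linalg.inv(d['camera_matrix'])@np.array([u,v,1.]); c=-d['R'].T@d['t']
    return c+r*(z-c[2])/r[2]
def cloud(d):
    v,u=np.mgrid[:480,:640]; z=d['depth']; K=d['camera_matrix']
    p=np.stack([(u-K[0,2])/K[0,0]*z,(v-K[1,2])/K[1,1]*z,z],-1)
    return (p-d['t'])@d['R']
def proj(d,p):
    q=d['camera_matrix']@(d['R']@np.array(p,float)+d['t']); return q[:2]/q[2]
def st():
    s=env.observe(); print(s['time_s'],np.round(s['position'],4),np.round(s['tool_rot'],3).tolist(),np.round(s['q'],1),np.round(s['ft_force'],1),round(s['grip_width'],4),s['gripper_force'])
E
python3 - <<'E'
from h import *
st(); print(env.pinch_z)
for n in ('top','side'):
    d=get(n); save(d,n+'0.png'); print(n,-d['R'].T@d['t'],d['R'].round(2).tolist())
E
```

```text
0.0 [0.1961 0.5136 0.2307] [[-0.934, 0.357, -0.001], [0.357, 0.934, -0.001], [0.0, -0.001, -1.0]] [ 56.8  21.8  74.4  -0.   83.9 -12.3] [0.3 0.7 0.1] 0.0851 0.0
0.0187
top [0.40893248 0.01676449 1.23273994] [[0.02, -1.0, 0.01], [-0.99, -0.03, -0.15], [0.15, -0.01, -0.99]]
side [-0.05471478  0.97740195  1.44780764] [[-0.85, -0.52, -0.02], [-0.38, 0.64, -0.66], [0.36, -0.56, -0.75]]
```

View pics/top0.png

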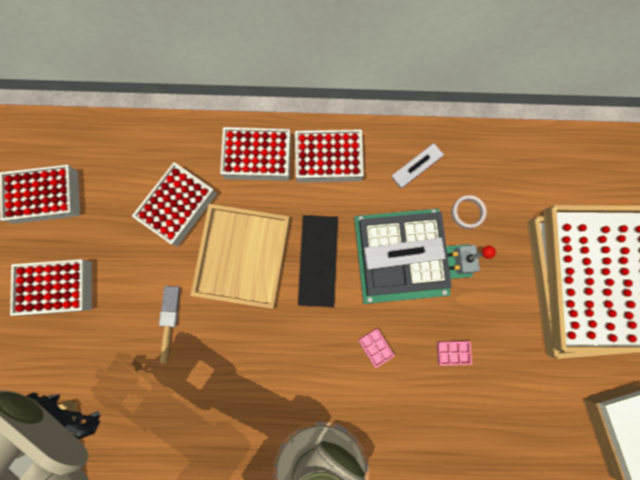

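View pics/side0.png

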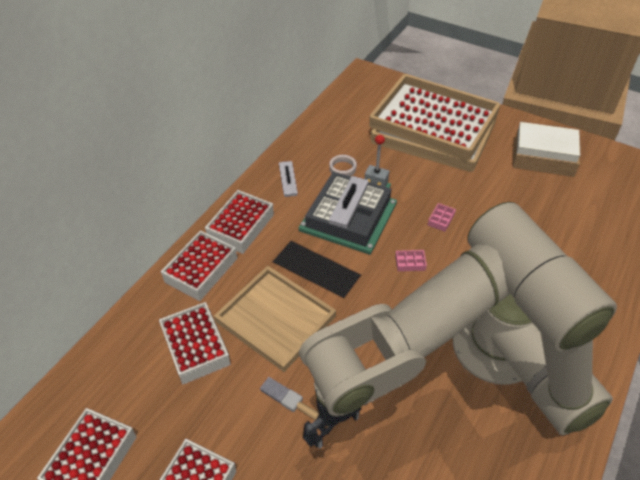

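Candidates for the bar are the one on the die at top (405,252), which is larger, and a smaller one at (418,165), which is a decoy. I choose the one on the die. White cell trays are at (383,235), (421,232) and (427,270), and the near-left cavity (388,275) is empty. The pink trays at (376,347) and (454,352) are decoys. The mat is at (318,260), the wooden tray at (240,255) and the knob at (489,252).

```bash
cat > m.py <<'E'
from h import *
d=get('top'); c=cloud(d); hsv=cv2.cvtColor(d['img'],cv2.COLOR_RGB2HSV); K=d['camera_matrix']; print('f',K[0,0])
def rect(mask,z,roi,name):
    m=np.zeros((480,640),np.uint8); x0,y0,x1,y1=roi; m[y0:y1,x0:x1]=mask[y0:y1,x0:x1]
    pts=np.argwhere(m>0)
    P=np.array([ray(d,u,v,z)[:2] for v,u in pts])
    r=cv2.minAreaRect((P*1000).astype(np.float32)); print(name,len(P),'c',np.round(r[0],1),'sz',np.round(r[1],1),'ang',round(r[2],1)); return m
H,S,V=[hsv[...,i].astype(int) for i in range(3)]
zc=c[...,2]
rect((zc>.05)&(zc<.074),.07,(340,200,452,310),'die')
rect((H>60)&(H<95)&(S>90),.02,(340,200,452,310),'green')
rect((zc>.081)&(zc<.10),.088,(340,200,452,310),'bar')
rect((zc>.105)&(zc<.13),.116,(340,200,452,310),'rib')
rect((V<60),.003,(290,205,345,315),'mat')
rect((zc>.02)&(zc<.04),.03,(180,195,292,315),'tray')
rect(((H<6)|(H>174))&(S>170),.20,(478,240,500,265),'knob')
for n in ('top','side'):
    d2=d if n=='top' else get('side'); h=cv2.cvtColor(d2['img'],cv2.COLOR_RGB2HSV)
    m=((h[...,0]<6)|(h[...,0]>174))&(h[...,1]>150)
    a=np.zeros_like(m); 
    if n=='top': a[240:265,478:500]=1
    else: a[130:150,370:390]=1
    p=np.argwhere(m&a).mean(0)[::-1]; r=ray(d2,*p,.2); print('knob',n,p,r)
save(d,'crop1.png',(340,130,510,370),2.4)
E
python3 m.py
```

```text
f 453.56068005115253
die 2980 c [ 560.7 -203.3] sz [200.1 217.3] ang 6.8
green 1031 c [ 562.2 -213.2] sz [234.1 252.1] ang 6.8
bar 1470 c [ 557.8 -198.8] sz [ 56.3 200.3] ang 9.1
rib 241 c [ 557.3 -198.3] sz [16.7 90.9] ang 9.1
mat 3015 c [543.1  22.7] sz [ 92.7 243.1] ang 88.8
tray 1612 c [565.4 265. ] sz [298.1 274.7] ang 82.5
knob 126 c [ 551.5 -369.9] sz [25.6 28.3] ang 1.5
knob top [488.15748031 251.67716535] [ 0.55105291 -0.37018193  0.2       ]
knob side [379.38571429 139.01428571] [ 0.5520937 -0.3739347  0.2      ]
```

View pics/crop1.png

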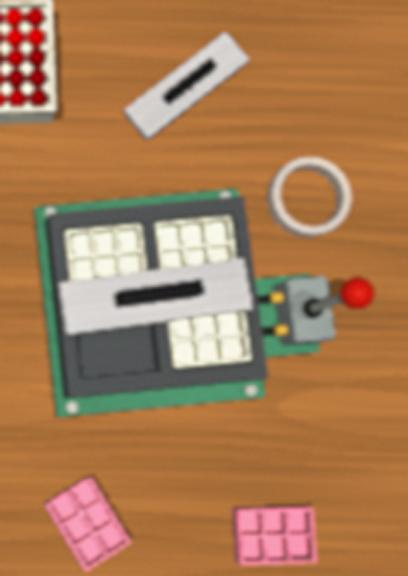

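The crop confirms the larger bar lying across the die, with three white trays under it: both far cavities and the near-right one.

```bash
cat >> h.py <<'E'
def go(p,yaw):
    """print shift/turn to bring TCP to p, tool y axis at yaw deg (mod 180)"""
    s=env.observe(); R=np.array(s['tool_rot']); d=R.T@(np.array(p)-s['position'])
    cur=np.degrees(np.arctan2(R[1,1],R[0,1])); t=-((yaw-cur+90)%180-90)
    print('shift',np.round(d,4),'turn',round(t,1),'alt',round(t-np.sign(t)*180,1),'q6',round(s['q'][5],1),'dq1',round(np.degrees(np.arctan2(p[1],p[0]))-s['q'][0],1))
E
cat > m2.py <<'E'
from m import *
wood=(H>12)&(H<26)&(S<150)&(V>150)
m=rect(wood,.03,(180,195,296,315),'woodtray')
n,l,s,_=cv2.connectedComponentsWithStats(m); k=1+s[1:,4].argmax(); rect(l==k,.03,(180,195,296,315),'woodcc')
print(s[k])
E
python3 m2.py; python3 -c "
from h import *
go([.558,-.199,.231],9.1)"
```

```text
f 453.56068005115253
die 2970 c [ 560.7 -203.3] sz [200.2 217.4] ang 6.8
green 1029 c [ 562.2 -213.2] sz [234.1 252.1] ang 6.8
bar 1468 c [ 557.8 -198.8] sz [ 56.2 200.3] ang 9.1
rib 237 c [ 557.3 -198.5] sz [16.7 90.5] ang 9.1
mat 3019 c [543.1  22.6] sz [ 92.7 243.5] ang 88.7
tray 1618 c [565.5 265.8] sz [299.6 274.8] ang 82.5
knob 127 c [ 551.5 -369.9] sz [25.6 28.3] ang 1.5
knob top [488.1328125 251.71875  ] [ 0.5509547  -0.37012208  0.2       ]
knob side [379.4        139.02857143] [ 0.55202529 -0.37389709  0.2       ]
woodtray 7783 c [563.7 264.7] sz [295.1 273.6] ang 82.4
woodcc 7675 c [548.4 230.4] sz [223.  252.3] ang 82.5
[ 190  204   99  105 7675]
shift [-5.923e-01 -5.368e-01  3.000e-04] turn 60.0 alt -120.0 q6 -12.3 dq1 -76.4
```

Call:
drive_tool:
  series:
    - [[-0.15,-0.134,0],15,0.085]
    - [[-0.3,-0.268,0],30,0.085]
    - [[-0.45,-0.4,0],45,0.085]
    - [[-0.592,-0.537,0],60,0.06]
    - [[-0.592,-0.537,0],60,0.06]
    - [[-0.592,-0.537,0],60,0.06]
    - [[-0.592,-0.537,0],60,0.06]
    - [[-0.592,-0.537,0],60,0.06]
    - [[-0.592,-0.537,0],60,0.06]
    - [[-0.592,-0.537,0],60,0.06]
    - [[-0.592,-0.537,0],60,0.06]
    - [[-0.592,-0.537,0],60,0.06]
    - [[-0.592,-0.537,0],60,0.06]
    - [[-0.592,-0.537,0],60,0.06]
    - [[-0.592,-0.537,0],60,0.06]
    - [[-0.592,-0.537,0],60,0.06]
    - [[-0.592,-0.537,0],60,0.06]
    - [[-0.592,-0.537,0],60,0.06]
    - [[-0.592,-0.537,0],60,0.06]
    - [[-0.592,-0.537,0],60,0.06]
  newtons: 60

```text
time_s: 2.3
position: [0.5574, -0.1979, 0.2318]
tool_rot: [[-0.159, 0.987, 0.0], [0.987, 0.159, -0.0], [-0.0, 0.0, -1.0]]
ft_force: [0.6, 0.7, -0.8]
grip_width: 0.0599
gripper_force: 0.0
```

Run:
```python
from h import *
st(); go([.558,-.199,.092],9.1)
d=get('side'); u,v=map(int,proj(d,[.558,-.199,.12])); save(d,'s1.png',(u-110,v-90,u+110,v+90),3)
```

```text
2.3 [ 0.5574 -0.1979  0.2318] [[-0.159, 0.987, 0.0], [0.987, 0.159, -0.0], [-0.0, 0.0, -1.0]] [-31.   26.   67.4   0.   86.6 -40.2] [ 0.6  0.7 -0.8] 0.0599 0.0
shift [-0.0011  0.0004  0.1398] turn 0.1 alt -179.9 q6 -40.2 dq1 11.4
```

View pics/s1.png

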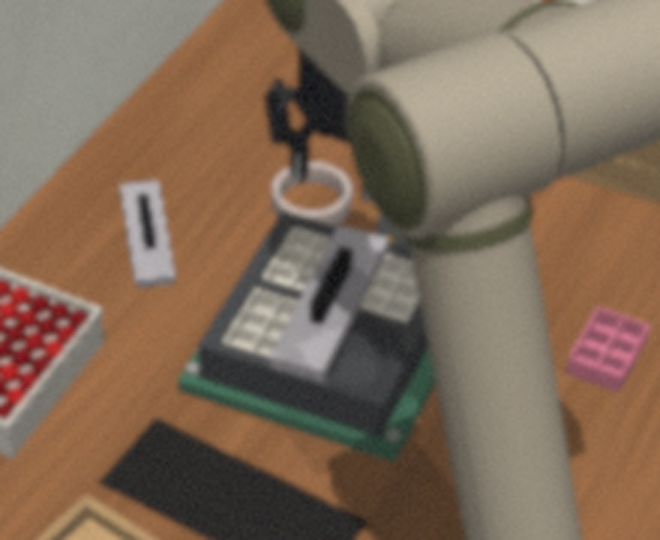

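The gripper hovers over the bar, seen in the side view, and the bar has not moved. I'll descend and grip.

Call:
drive_tool:
  series:
    - [[-0.001,0,0.03],0,0.06]
    - [[-0.001,0,0.06],0,0.06]
    - [[-0.001,0,0.09],0,0.06]
    - [[-0.001,0,0.115],0,0.06]
    - [[-0.001,0,0.13],0,0.06]
    - [[-0.001,0,0.139],0,0.06]
    - [[-0.001,0,0.139],0,0.06]
    - [[-0.001,0,0.139],0,0.06]
    - [[-0.001,0,0.139],0,0]
    - [[-0.001,0,0.139],0,0]
    - [[-0.001,0,0.139],0,0]
    - [[-0.001,0,0.139],0,0]
    - [[-0.001,0,0.139],0,0]
    - [[-0.001,0,0.139],0,0]
    - [[-0.001,0,0.139],0,0]
    - [[-0.001,0,0.139],0,0]
  newtons: 80

```text
time_s: 3.95
position: [0.5582, -0.2001, 0.093]
tool_rot: [[-0.158, 0.987, 0.001], [0.987, 0.158, -0.001], [-0.001, 0.001, -1.0]]
ft_force: [0.1, 1.3, 5.4]
grip_width: 0.0143
gripper_force: 79.2
```

Run:
```python
from h import *
st(); go([.543,.023,.24],88.8)
```

```text
3.95 [ 0.5582 -0.2001  0.093 ] [[-0.158, 0.987, 0.001], [0.987, 0.158, -0.001], [-0.001, 0.001, -1.0]] [-31.2  33.3  78.9   0.   67.7 -40.3] [0.1 1.3 5.4] 0.0143 79.16142582893372
shift [ 0.2226  0.0205 -0.1471] turn -79.7 alt 100.3 q6 -40.3 dq1 33.6
```

Call:
drive_tool:
  series:
    - [[0,0,-0.03],0,0]
    - [[0,0,-0.06],0,0]
    - [[0,0,-0.09],0,0]
    - [[0,0,-0.12],0,0]
    - [[0.03,0,-0.14],-8,0]
    - [[0.06,0.005,-0.14],-16,0]
    - [[0.09,0.01,-0.14],-24,0]
    - [[0.12,0.01,-0.14],-32,0]
    - [[0.15,0.015,-0.14],-40,0]
    - [[0.18,0.015,-0.14],-48,0]
    - [[0.2,0.02,-0.14],-56,0]
    - [[0.215,0.02,-0.14],-64,0]
    - [[0.222,0.02,-0.14],-72,0]
    - [[0.222,0.02,-0.14],-80,0]
    - [[0.222,0.02,-0.14],-80,0]
    - [[0.222,0.02,-0.14],-80,0]
    - [[0.222,0.02,-0.14],-80,0]
    - [[0.222,0.02,-0.14],-80,0]

```text
time_s: 5.75
position: [0.5424, 0.0221, 0.2321]
tool_rot: [[-1.0, 0.018, -0.0], [0.018, 1.0, 0.0], [0.0, 0.0, -1.0]]
ft_force: [-0.9, -0.2, -4.2]
grip_width: 0.0142
gripper_force: 79.0
```

Run:
```python
from h import *
st(); go([.543,.023,.035],88.8)
d=get('side'); u,v=map(int,proj(d,[.543,.023,.1])); save(d,'s2.png',(u-110,v-90,u+110,v+90),3)
```

```text
5.75 [0.5424 0.0221 0.2321] [[-1.0, 0.018, -0.0], [0.018, 1.0, 0.0], [0.0, 0.0, -1.0]] [-10.2  21.1  75.4  -0.   83.6 -99.1] [-0.9 -0.2 -4.2] 0.0142 79.03343439102173
shift [-0.0007  0.0009  0.1971] turn 0.2 alt -179.8 q6 -99.1 dq1 12.6
```

View pics/s2.png

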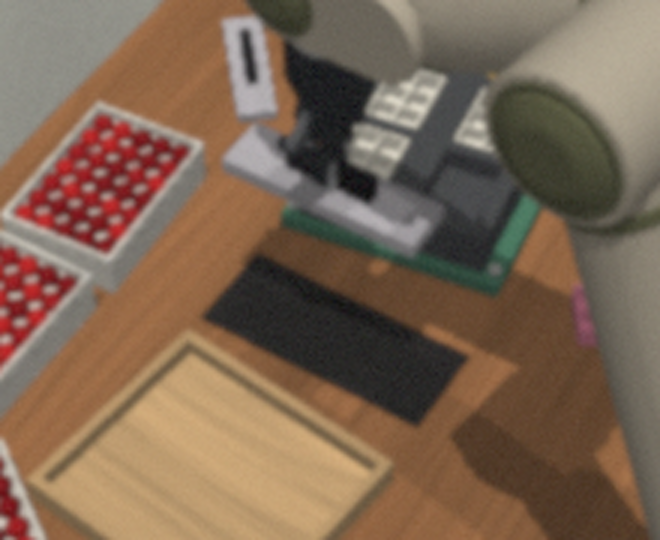

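The bar is held level over the mat. Its underside is 23 mm below the TCP, so contact comes at TCP z of about 0.026.

Call:
drive_tool:
  series:
    - [[0,0.001,0.04],0,0]
    - [[0,0.001,0.08],0,0]
    - [[0,0.001,0.12],0,0]
    - [[0,0.001,0.15],0,0]
    - [[0,0.001,0.175],0,0]
    - [[0,0.001,0.19],0,0]
    - [[0,0.001,0.198],0,0]
    - [[0,0.001,0.202],0,0]
    - [[0,0.001,0.205],0,0]
    - [[0,0.001,0.205],0,0]
    - [[0,0.001,0.205],0,0]

```text
time_s: 6.9
position: [0.5428, 0.0233, 0.028]
tool_rot: [[-1.0, 0.016, 0.001], [0.016, 1.0, -0.0], [-0.001, -0.0, -1.0]]
ft_force: [-0.4, 0.3, -4.8]
grip_width: 0.0147
gripper_force: 79.0
```

Call:
drive_tool:
  series:
    - [[0,0,0.001],0,0]
    - [[0,0,0.002],0,0]
    - [[0,0,0.002],0,0]
    - [[0,0,0.002],0,0.02]
    - [[0,0,0.002],0,0.04]
    - [[0,0,0.002],0,0.05]
    - [[0,0,0.002],0,0.05]
    - [[0,0,0.002],0,0.05]
    - [[0,0,0.002],0,0.05]
    - [[0,0,-0.02],0,0.05]
    - [[0,0,-0.06],0,0.05]
    - [[0,0,-0.11],0,0.05]
    - [[0,0,-0.16],0,0.05]
    - [[0,0,-0.21],0,0.05]
    - [[0,0,-0.23],0,0.05]
    - [[0,0,-0.23],0,0.05]
    - [[0,0,-0.23],0,0.05]

```text
time_s: 8.6
position: [0.5421, 0.0234, 0.2566]
tool_rot: [[-1.0, 0.016, -0.001], [0.016, 1.0, 0.0], [0.001, 0.0, -1.0]]
ft_force: [-0.5, 0.2, -0.8]
grip_width: 0.0498
gripper_force: 0.0
```

Run:
```python
from h import *
st()
d=get('top');c=cloud(d)
z=c[...,2]
m=(z>.012)&(z<.03)&(abs(c[...,0]-.543)<.15)&(abs(c[...,1]-.023)<.06)
print(m.sum(),np.round(cv2.minAreaRect((c[m][:,:2]*1000).astype(np.float32))[0:2],1),cv2.minAreaRect((c[m][:,:2]*1000).astype(np.float32))[2])
save(d,'t2.png',(170,130,520,380),2)
go([.48,-.371,.25],6.8)
```

```text
8.6 [0.5421 0.0234 0.2566] [[-1.0, 0.016, -0.001], [0.016, 1.0, 0.0], [0.001, 0.0, -1.0]] [-10.   20.1  72.7  -0.   87.2 -99.1] [-0.5  0.2 -0.8] 0.0498 0.0
379 [[518.3  23.5]
 [ 55.6  70.4]] 88.5810546875
shift [ 0.0557 -0.3953  0.0059] turn 82.3 alt -97.7 q6 -99.1 dq1 -27.7
```

View pics/t2.png

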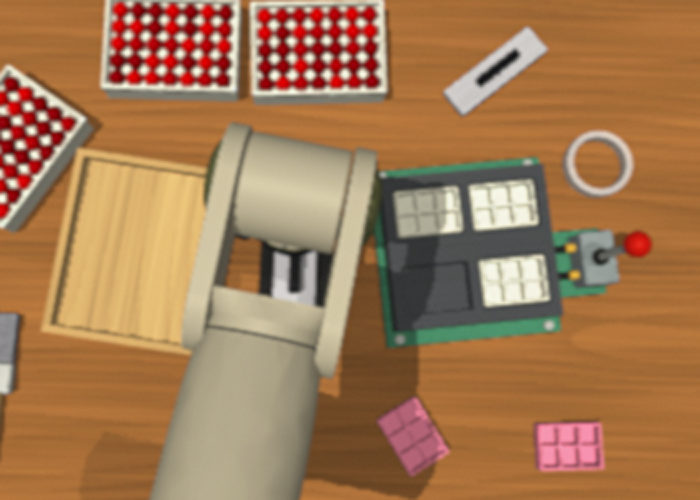

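Three trays are now in view (far-left, far-right and near-right cavities), and the bar lies on the mat at y = 0.0235. Next is the lever: I'll straddle the knob with the fingers closing along the former's x.

Run:
```python
from h import *
go([.551,-.371,.275],6.8)
```

```text
shift [-0.0152 -0.3942 -0.0193] turn 82.3 alt -97.7 q6 -99.1 dq1 -23.9
```

Call:
drive_tool:
  series:
    - [[-0.005,-0.04,-0.019],8,0.055]
    - [[-0.005,-0.08,-0.019],16,0.055]
    - [[-0.01,-0.12,-0.019],24,0.055]
    - [[-0.01,-0.16,-0.019],32,0.055]
    - [[-0.01,-0.2,-0.019],40,0.055]
    - [[-0.015,-0.24,-0.019],48,0.055]
    - [[-0.015,-0.28,-0.019],56,0.055]
    - [[-0.015,-0.32,-0.019],64,0.055]
    - [[-0.015,-0.36,-0.019],72,0.055]
    - [[-0.015,-0.394,-0.019],80,0.055]
    - [[-0.015,-0.394,-0.019],82.3,0.055]
    - [[-0.015,-0.394,-0.019],82.3,0.055]
    - [[-0.015,-0.394,-0.019],82.3,0.055]
    - [[-0.015,-0.394,-0.019],82.3,0.055]

```text
time_s: 10.05
position: [0.5515, -0.3701, 0.276]
tool_rot: [[-0.12, 0.993, -0.001], [0.993, 0.12, 0.001], [0.001, -0.001, -1.0]]
ft_force: [-0.7, 0.3, -0.0]
grip_width: 0.0549
gripper_force: 0.0
```

Run:
```python
from h import *
st(); go([.551,-.371,.175],6.8)
d=get('side'); u,v=map(int,proj(d,[.55,-.37,.2])); save(d,'s3.png',(max(u-80,0),v-70,u+80,v+70),4)
d=get('top');c=cloud(d);z=c[...,2]
m=(z>.012)&(z<.03)&(abs(c[...,0]-.543)<.15)&(abs(c[...,1]-.023)<.06)
print(m.sum(),cv2.minAreaRect((c[m][:,:2]*1000).astype(np.float32)))
```

```text
10.05 [ 0.5515 -0.3701  0.276 ] [[-0.12, 0.993, -0.001], [0.993, 0.12, 0.001], [0.001, -0.001, -1.0]] [-44.1  32.9  48.3   0.   98.9 -51. ] [-0.7  0.3 -0. ] 0.0549 0.0
shift [-0.0009 -0.0005  0.101 ] turn 0.1 alt -179.9 q6 -51.0 dq1 10.1
1330 ((542.217529296875, 23.030643463134766), (55.9001350402832, 199.9821319580078), 89.1083984375)
```

View pics/s3.png

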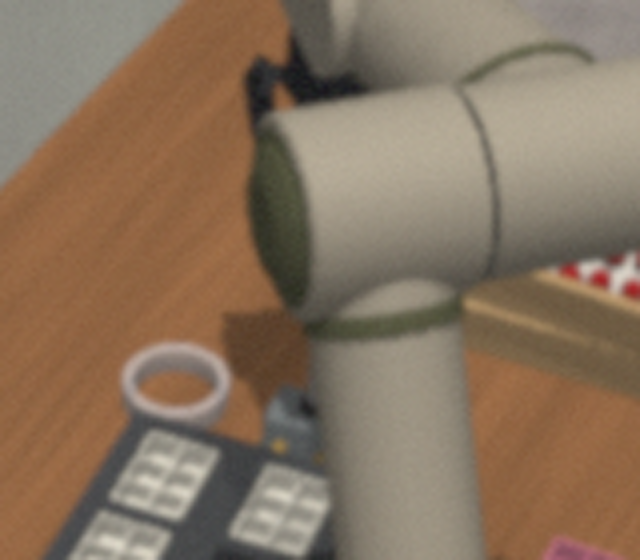

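The forearm hides the knob in the side view, but the bar reads (542, 23), centred on the mat. I'll descend and then push while watching force.

Call:
drive_tool:
  series:
    - [[-0.001,0,0.03],0,0.055]
    - [[-0.001,0,0.06],0,0.055]
    - [[-0.001,0,0.09],0,0.055]
    - [[-0.001,0,0.101],0,0.055]
    - [[-0.001,0.005,0.101],0,0.055]
    - [[-0.001,0.015,0.101],0,0.055]
    - [[-0.001,0.025,0.101],0,0.055]
    - [[-0.001,0.035,0.102],0,0.055]
    - [[-0.001,0.045,0.103],0,0.055]
    - [[-0.001,0.055,0.105],0,0.055]
    - [[-0.001,0.062,0.107],0,0.055]
    - [[-0.001,0.068,0.107],0,0.055]
    - [[-0.001,0.068,0.107],0,0.055]

```text
time_s: 11.45
position: [0.6184, -0.3642, 0.1692]
tool_rot: [[-0.118, 0.993, -0.004], [0.993, 0.118, -0.001], [-0.0, -0.004, -1.0]]
ft_force: [-10.5, -2.2, 1.1]
grip_width: 0.0553
gripper_force: 5.5
```

Run:
```python
from h import *
st()
d=get('top'); save(d,'t3.png',(370,170,530,310),4)
```

```text
11.45 [ 0.6184 -0.3642  0.1692] [[-0.118, 0.993, -0.004], [0.993, 0.118, -0.001], [-0.0, -0.004, -1.0]] [-39.9  41.8  48.3  -0.2  90.  -46.6] [-10.5  -2.2   1.1] 0.0553 5.49733579158783
```

View pics/t3.png

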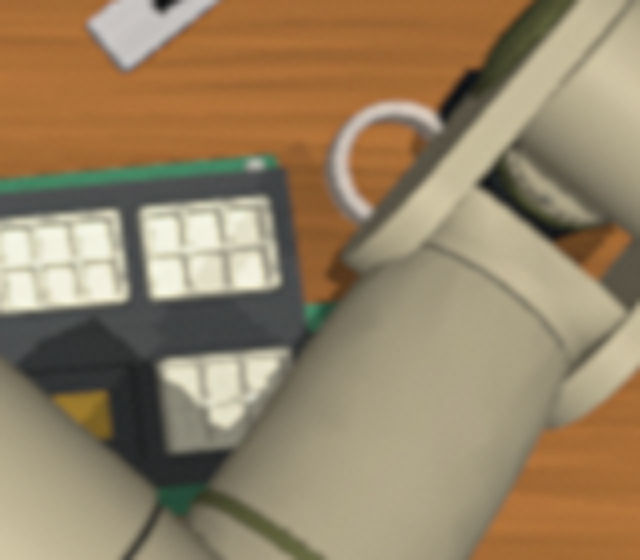

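The lever is being pushed at about 10.5 N, and the brass pad shows in the empty cavity at crop (80,415). I'll push a little farther and hold.

Call:
drive_tool:
  series:
    - [[0,0.002,0],0,0.055]
    - [[0,0.003,0],0,0.055]
    - [[0,0.003,0],0,0.055]
    - [[0,0.003,0],0,0.055]
    - [[0,0.003,0],0,0.055]
    - [[0,0.003,0],0,0.055]
    - [[0,0.003,0],0,0.055]
    - [[0,0.003,0],0,0.055]
    - [[0,0.003,0],0,0.055]
    - [[0,0.003,0],0,0.055]
    - [[0,0.003,0],0,0.055]
    - [[0,0.003,0],0,0.055]
    - [[0,0.003,0],0,0.055]
    - [[0,0.003,0],0,0.055]
    - [[0,0.003,0],0,0.055]
    - [[0,0.003,0],0,0.055]
    - [[0,0.003,0],0,0.055]
    - [[0,0.003,0],0,0.055]

```text
time_s: 13.3
position: [0.6209, -0.3639, 0.1685]
tool_rot: [[-0.117, 0.993, -0.005], [0.993, 0.118, 0.0], [0.001, -0.004, -1.0]]
ft_force: [-10.2, -2.5, -3.3]
grip_width: 0.0551
gripper_force: 5.0
```

```bash
cat > pad.py <<'E'
from h import *
st()
d=get('top'); c=cloud(d); z=c[...,2]
# former-frame heights
a=np.radians(6.8); P=c[...,:2]-[.5607,-.2033]
X=P[...,0]*np.cos(a)+P[...,1]*np.sin(a); Y=-P[...,0]*np.sin(a)+P[...,1]*np.cos(a)
for n,x,y in (('FL',50,50),('FR',50,-50),('NR',-50,-50),('NL',-50,50)):
    m=(abs(X*1000-x)<24)&(abs(Y*1000-y)<36)
    if m.any(): print(n,m.sum(),np.round(np.percentile(z[m],[10,50,90]),4))
h=cv2.cvtColor(d['img'],cv2.COLOR_RGB2HSV)
m=(abs(X*1000+50)<13)&(abs(Y*1000-50)<22)&(h[...,0]>14)&(h[...,0]<30)&(h[...,1]>150)
print('pad',m.sum(),np.median(z[m]) if m.any() else None)
E
python3 pad.py
```

```text
13.3 [ 0.6209 -0.3639  0.1685] [[-0.117, 0.993, -0.005], [0.993, 0.118, 0.0], [0.001, -0.004, -1.0]] [-39.7  42.1  47.8  -0.1  90.3 -46.5] [-10.2  -2.5  -3.3] 0.0551 4.991574436426163
FL 471 [0.0624 0.0659 0.0824]
FR 632 [0.063  0.0688 0.468 ]
NR 1484 [0.0648 0.4758 0.4945]
NL 264 [0.0425 0.0608 0.4843]
pad 67 0.061704460441878835
```

Call:
drive_tool:
  series:
    - [[0,0.001,0],0,0.055]
    - [[0,0.001,0],0,0.055]
    - [[0,0.001,0],0,0.055]
    - [[0,0.001,0],0,0.055]
    - [[0,0.001,0],0,0.055]
    - [[0,0.001,0],0,0.055]
    - [[0,0.001,0],0,0.055]
    - [[0,0.001,0],0,0.055]
    - [[0,0.001,0],0,0.055]
    - [[0,-0.015,0],0,0.055]
    - [[0,-0.03,-0.002],0,0.055]
    - [[0,-0.045,-0.004],0,0.055]
    - [[0,-0.06,-0.006],0,0.055]
    - [[0,-0.071,-0.007],0,0.055]
    - [[0,-0.071,-0.007],0,0.055]
    - [[0,-0.071,-0.007],0,0.055]
    - [[0,-0.071,-0.007],0,0.055]

```text
time_s: 15.05
position: [0.5521, -0.3717, 0.1762]
tool_rot: [[-0.119, 0.993, 0.0], [0.993, 0.119, -0.0], [-0.0, 0.0, -1.0]]
ft_force: [0.9, -1.1, 0.2]
grip_width: 0.0549
gripper_force: 0.0
```

Call:
drive_tool:
  series:
    - [[0,0,0],0,0.06]
    - [[0,0,0],0,0.06]
    - [[0,0,-0.04],0,0.06]
    - [[0,0,-0.08],0,0.06]
    - [[0,0,-0.1],0,0.06]
    - [[0,0,-0.1],0,0.06]
    - [[0,0,-0.1],0,0.06]

```text
time_s: 15.75
position: [0.5514, -0.3717, 0.2756]
tool_rot: [[-0.119, 0.993, -0.001], [0.993, 0.119, 0.001], [0.001, -0.0, -1.0]]
ft_force: [1.0, 0.3, -0.8]
grip_width: 0.0599
gripper_force: 0.0
```

```bash
python3 pad.py
python3 - <<'E'
from h import *
go([.52,-.10,.275],6.8)
E
```

```text
15.75 [ 0.5514 -0.3717  0.2756] [[-0.119, 0.993, -0.001], [0.993, 0.119, 0.001], [0.001, -0.0, -1.0]] [-44.2  33.   48.2   0.   98.9 -51. ] [ 1.   0.3 -0.8] 0.0599 0.0
FL 473 [0.0625 0.0657 0.0821]
FR 460 [0.0628 0.0663 0.0823]
NR 1563 [0.0645 0.5401 0.5633]
NL 494 [0.0416 0.0475 0.0633]
pad 173 0.061370002788109
shift [0.2734 0.0012 0.0003] turn 0.0 alt -180.0 q6 -51.0 dq1 33.3
```

The pads stayed up (brass at about 0.0615) and the tray rims stand at about 0.084. Now the far-left tray at about (0.604, -0.148).

Call:
drive_tool:
  series:
    - [[0.05,0.02,0],0,0.075]
    - [[0.1,0.04,0],0,0.075]
    - [[0.15,0.06,0],0,0.075]
    - [[0.2,0.075,0.02],0,0.075]
    - [[0.216,0.079,0.06],0,0.075]
    - [[0.216,0.079,0.1],0,0.075]
    - [[0.216,0.079,0.14],0,0.075]
    - [[0.216,0.079,0.17],0,0.075]
    - [[0.216,0.079,0.19],0,0.075]
    - [[0.216,0.079,0.2],0,0.075]
    - [[0.216,0.079,0.2045],0,0.075]
    - [[0.216,0.079,0.2045],0,0.075]
    - [[0.216,0.079,0.2045],0,0.075]

```text
time_s: 17.1
position: [0.6047, -0.1482, 0.0727]
tool_rot: [[-0.118, 0.993, 0.001], [0.993, 0.118, -0.001], [-0.001, 0.001, -1.0]]
ft_force: [-0.1, -0.0, 0.3]
grip_width: 0.0751
gripper_force: 0.0
```

Call:
drive_tool:
  series:
    - [[0,0,0],0,0.04]
    - [[0,0,0],0,0.04]
    - [[0,0,0],0,0.04]
    - [[0,0,0],0,0.04]
    - [[0,0,0],0,0.04]
    - [[0,0,0],0,0.04]
    - [[0,0,0],0,0.04]
  newtons: 40

```text
time_s: 17.8
position: [0.6044, -0.1481, 0.0719]
tool_rot: [[-0.118, 0.993, 0.0], [0.993, 0.118, -0.0], [-0.0, 0.0, -1.0]]
ft_force: [1.4, 0.3, 2.3]
grip_width: 0.0566
gripper_force: 43.0
```

Call:
drive_tool:
  series:
    - [[0,0,-0.01],0,0.04]
    - [[0,0,-0.025],0,0.04]
    - [[0,0,-0.05],0,0.04]
    - [[0,0,-0.08],0,0.04]
    - [[0,0,-0.1],0,0.04]
    - [[0,0,-0.1],0,0.04]

```text
time_s: 18.4
position: [0.605, -0.1484, 0.1751]
tool_rot: [[-0.118, 0.993, 0.004], [0.993, 0.118, -0.002], [-0.003, 0.004, -1.0]]
ft_force: [0.2, 0.5, 0.5]
grip_width: 0.0567
gripper_force: 42.8
```

Run:
```python
from h import *
st(); go([.6114,.2726,.17],-7.5)
```

```text
18.4 [ 0.605  -0.1484  0.1751] [[-0.118, 0.993, 0.004], [0.993, 0.118, -0.002], [-0.003, 0.004, -1.0]] [-24.6  31.4  67.5  -0.   80.8 -31.5] [0.2 0.5 0.5] 0.0567 42.77462661266327
shift [0.4172 0.0562 0.0042] turn 14.3 alt -165.7 q6 -31.5 dq1 48.7
```

Call:
drive_tool:
  series:
    - [[0.04,0.005,0],2,0.04]
    - [[0.08,0.01,0],4,0.04]
    - [[0.12,0.015,0],6,0.04]
    - [[0.16,0.02,0],8,0.04]
    - [[0.2,0.025,0],10,0.04]
    - [[0.24,0.03,0],12,0.04]
    - [[0.28,0.04,0],14,0.04]
    - [[0.32,0.045,0],14.3,0.04]
    - [[0.36,0.05,0],14.3,0.04]
    - [[0.4,0.055,0],14.3,0.04]
    - [[0.417,0.056,0.01],14.3,0.04]
    - [[0.417,0.056,0.03],14.3,0.04]
    - [[0.417,0.056,0.06],14.3,0.04]
    - [[0.417,0.056,0.09],14.3,0.04]
    - [[0.417,0.056,0.11],14.3,0.04]
    - [[0.417,0.056,0.11],14.3,0.04]

```text
time_s: 20.0
position: [0.6084, 0.2715, 0.0576]
tool_rot: [[0.131, 0.991, -0.008], [0.991, -0.131, -0.002], [-0.003, -0.008, -1.0]]
ft_force: [0.1, 0.2, -0.3]
grip_width: 0.0569
gripper_force: 42.8
```

Run:
```python
from h import *
st(); go([.6114,.2726,.021],-7.5)
d=get('side'); u,v=map(int,proj(d,[.58,.24,.05])); save(d,'s4.png',(max(u-100,0),v-80,u+100,v+80),3)
```

```text
20.0 [0.6084 0.2715 0.0576] [[0.131, 0.991, -0.008], [0.991, -0.131, -0.002], [-0.003, -0.008, -1.0]] [13.9 42.2 67.1 -0.  71.2 21.4] [ 0.1  0.2 -0.3] 0.0569 42.772014141082764
shift [0.0016 0.0031 0.0366] turn -0.0 alt 180.0 q6 21.4 dq1 10.1
```

View pics/s4.png

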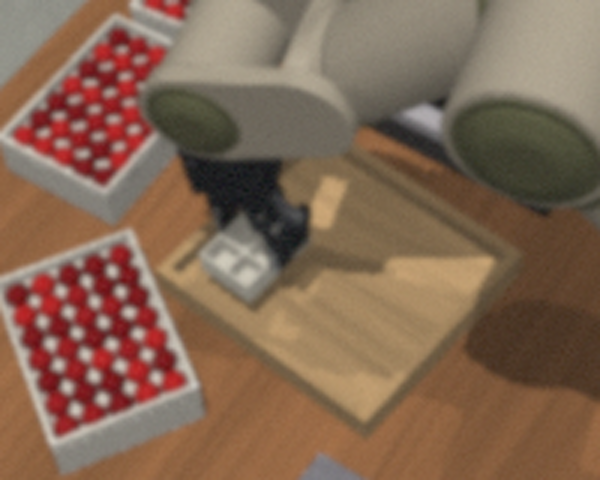

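The tray is held level above its slot (crop (245,265)). Lower, release, retreat.

Call:
drive_tool:
  series:
    - [[0.001,0.003,0.015],0,0.04]
    - [[0.001,0.003,0.028],0,0.04]
    - [[0.001,0.003,0.034],0,0.04]
    - [[0.001,0.003,0.037],0,0.04]
    - [[0.001,0.003,0.037],0,0.04]
    - [[0.001,0.003,0.037],0,0.066]
    - [[0.001,0.003,0.037],0,0.066]
    - [[0.001,0.003,0.037],0,0.066]
    - [[0.001,0.003,0.037],0,0.066]
    - [[0.001,0.003,0.02],0,0.066]
    - [[0.001,0.003,-0.01],0,0.066]
    - [[0.001,0.003,-0.06],0,0.066]
    - [[0.001,0.003,-0.11],0,0.066]
    - [[0.001,0.003,-0.13],0,0.066]
    - [[0.001,0.003,-0.13],0,0.066]

```text
time_s: 21.55
position: [0.6147, 0.2736, 0.196]
tool_rot: [[0.13, 0.991, 0.007], [0.991, -0.13, 0.002], [0.003, 0.007, -1.0]]
ft_force: [-0.9, -0.2, 1.1]
grip_width: 0.0661
gripper_force: 0.0
```

Run:
```python
from h import *
st(); go([.6163,-.247,.19],6.8)
```

```text
21.55 [0.6147 0.2736 0.196 ] [[0.13, 0.991, 0.007], [0.991, -0.13, 0.002], [0.003, 0.007, -1.0]] [13.9 35.6 56.   0.  87.9 21.4] [-0.9 -0.2  1.1] 0.0661 0.0
shift [-0.5159  0.0695  0.0051] turn -14.3 alt 165.7 q6 21.4 dq1 -35.8
```

Call:
drive_tool:
  series:
    - [[-0.05,0.005,0],-2,0.075]
    - [[-0.1,0.01,0],-4,0.075]
    - [[-0.15,0.02,0],-6,0.075]
    - [[-0.2,0.025,0],-8,0.075]
    - [[-0.25,0.035,0],-10,0.075]
    - [[-0.3,0.04,0],-12,0.075]
    - [[-0.35,0.045,0],-14.3,0.075]
    - [[-0.4,0.055,0],-14.3,0.075]
    - [[-0.45,0.06,0],-14.3,0.075]
    - [[-0.5,0.067,0],-14.3,0.075]
    - [[-0.516,0.0695,0.005],-14.3,0.075]
    - [[-0.516,0.0695,0.04],-14.3,0.075]
    - [[-0.516,0.0695,0.06],-14.3,0.075]
    - [[-0.516,0.0695,0.06],-14.3,0.075]
    - [[-0.516,0.0695,0.06],-14.3,0.075]
    - [[-0.516,0.0695,0.06],-14.3,0.075]

```text
time_s: 23.15
position: [0.6158, -0.2472, 0.1331]
tool_rot: [[-0.119, 0.993, 0.002], [0.993, 0.119, -0.001], [-0.001, 0.002, -1.0]]
ft_force: [0.1, -0.1, 0.2]
grip_width: 0.0749
gripper_force: 0.0
```

```bash
cat > cells.py <<'E'
from h import *
st()
d=get('top');c=cloud(d);h=cv2.cvtColor(d['img'],cv2.COLOR_RGB2HSV)
w=(h[...,1]<60)&(h[...,2]>150)
# cells in wooden tray: tray-frame coords
a=np.radians(-7.5)
def loc(ctr,a):
    P=c[...,:2]-ctr; return P[...,0]*np.cos(a)+P[...,1]*np.sin(a),-P[...,0]*np.sin(a)+P[...,1]*np.cos(a)
X,Y=loc([.5484,.2304],a)
m=((abs(X)<.112)&(abs(Y)<.098)&w&(c[...,2]>.005)&(c[...,2]<.06)).astype(np.uint8)
n,l,s,_=cv2.connectedComponentsWithStats(m)
for k in range(1,n):
    if s[k,4]<150: continue
    q=l==k; r=cv2.minAreaRect((np.stack([X[q],Y[q]],1)*1000).astype(np.float32)); print('cell',s[k,4],np.round(r[0],1),np.round(r[1],1),round(r[2],1),'z',np.round(np.percentile(c[q][:,2],[5,95]),3))
mb=(c[...,2]>.012)&(c[...,2]<.03)&(abs(c[...,0]-.543)<.15)&(abs(c[...,1]-.023)<.06)
print('bar',mb.sum(),cv2.minAreaRect((c[mb][:,:2]*1000).astype(np.float32)) if mb.sum()>10 else '')
E
python3 cells.py; python3 -c "
from h import *
go([.6163,-.247,.0715],6.8)"
```

```text
23.15 [ 0.6158 -0.2472  0.1331] [[-0.119, 0.993, 0.002], [0.993, 0.119, -0.001], [-0.001, 0.002, -1.0]] [-32.1  37.5  63.2   0.   79.3 -38.9] [ 0.1 -0.1  0.2] 0.0749 0.0
cell 665 [59.5 53.1] [89.8 59.8] 89.8 z [0.01  0.035]
bar 812 ((569.7877197265625, 22.650341033935547), (55.87202072143555, 146.80419921875), 89.04427337646484)
shift [0.0003 0.0005 0.0617] turn 0.0 alt -180.0 q6 -38.9 dq1 10.2
```

Cell 1 is flat in the tray at (59, 53) with its rim at 0.035. Now I'll grip the far-right one.

Call:
drive_tool:
  series:
    - [[0,0,0.025],0,0.075]
    - [[0,0,0.045],0,0.075]
    - [[0,0,0.057],0,0.075]
    - [[0,0,0.061],0,0.075]
    - [[0,0,0.061],0,0.075]
    - [[0,0,0.061],0,0.04]
    - [[0,0,0.061],0,0.04]
    - [[0,0,0.061],0,0.04]
    - [[0,0,0.061],0,0.04]
    - [[0,0,0.061],0,0.04]
    - [[0,0,0.061],0,0.04]
    - [[0,0,0.061],0,0.04]
    - [[0,0,0.05],0,0.04]
    - [[0,0,0.035],0,0.04]
    - [[0,0,0.01],0,0.04]
    - [[0,0,-0.02],0,0.04]
    - [[0,0,-0.04],0,0.04]
    - [[0,0,-0.04],0,0.04]
    - [[0,0,-0.04],0,0.04]

```text
time_s: 25.1
position: [0.6147, -0.2471, 0.1714]
tool_rot: [[-0.118, 0.993, -0.001], [0.993, 0.118, 0.001], [0.001, -0.001, -1.0]]
ft_force: [-0.3, 0.2, 0.6]
grip_width: 0.0567
gripper_force: 43.4
```

Run:
```python
from h import *
go([.5984,.1734,.0576],-7.5)
```

```text
shift [0.4194 0.0337 0.1141] turn 14.3 alt -165.7 q6 -38.9 dq1 48.3
```

Call:
drive_tool:
  series:
    - [[0.04,0.004,0],2,0.04]
    - [[0.08,0.008,0],4,0.04]
    - [[0.12,0.01,0],6,0.04]
    - [[0.16,0.012,0],8,0.04]
    - [[0.2,0.016,0],10,0.04]
    - [[0.24,0.02,0],12,0.04]
    - [[0.28,0.023,0],14,0.04]
    - [[0.32,0.026,0],14.3,0.04]
    - [[0.36,0.03,0],14.3,0.04]
    - [[0.4,0.033,0],14.3,0.04]
    - [[0.419,0.034,0.01],14.3,0.04]
    - [[0.419,0.034,0.03],14.3,0.04]
    - [[0.419,0.034,0.06],14.3,0.04]
    - [[0.419,0.034,0.09],14.3,0.04]
    - [[0.419,0.034,0.114],14.3,0.04]
    - [[0.419,0.034,0.114],14.3,0.04]
    - [[0.419,0.034,0.114],14.3,0.04]

```text
time_s: 26.8
position: [0.599, 0.1726, 0.0575]
tool_rot: [[0.131, 0.991, -0.002], [0.991, -0.131, -0.0], [-0.0, -0.002, -1.0]]
ft_force: [0.8, -0.8, 0.2]
grip_width: 0.0564
gripper_force: 43.4
```

Run:
```python
from h import *
st(); go([.5984,.1734,.0215],-7.5)
```

```text
26.8 [0.599  0.1726 0.0575] [[0.131, 0.991, -0.002], [0.991, -0.131, -0.0], [-0.0, -0.002, -1.0]] [ 5.2 38.4 75.5 -0.  66.2 12.7] [ 0.8 -0.8  0.2] 0.0564 43.39436709880829
shift [ 0.0007 -0.0006  0.036 ] turn 0.0 alt -180.0 q6 12.7 dq1 10.9
```

Call:
drive_tool:
  series:
    - [[0,0,0.015],0,0.04]
    - [[0,0,0.028],0,0.04]
    - [[0,0,0.034],0,0.04]
    - [[0,0,0.037],0,0.04]
    - [[0,0,0.037],0,0.04]
    - [[0,0,0.037],0,0.066]
    - [[0,0,0.037],0,0.066]
    - [[0,0,0.037],0,0.066]
    - [[0,0,0.037],0,0.066]
    - [[0,0,0.02],0,0.066]
    - [[0,0,-0.01],0,0.066]
    - [[0,0,-0.06],0,0.066]
    - [[0,0,-0.11],0,0.066]
    - [[0,0,-0.13],0,0.066]
    - [[0,0,-0.13],0,0.066]
    - [[0,0,-0.13],0,0.066]

```text
time_s: 28.4
position: [0.599, 0.1726, 0.1871]
tool_rot: [[0.131, 0.991, -0.001], [0.991, -0.131, -0.0], [-0.0, -0.001, -1.0]]
ft_force: [-0.3, 0.2, -0.8]
grip_width: 0.0662
gripper_force: 0.0
```

Run:
```python
from h import *
st(); go([.517,-.2589,.13],6.8)
```

```text
28.4 [0.599  0.1726 0.1871] [[0.131, 0.991, -0.001], [0.991, -0.131, -0.0], [-0.0, -0.001, -1.0]] [ 5.2 31.1 66.1 -0.  82.9 12.7] [-0.3  0.2 -0.8] 0.0662 0.0
shift [-0.4385 -0.0249  0.0572] turn -14.3 alt 165.7 q6 12.7 dq1 -31.8
```

Call:
drive_tool:
  series:
    - [[-0.05,-0.003,0],-2,0.075]
    - [[-0.1,-0.006,0],-4,0.075]
    - [[-0.15,-0.009,0],-6,0.075]
    - [[-0.2,-0.012,0],-8,0.075]
    - [[-0.25,-0.015,0],-10,0.075]
    - [[-0.3,-0.018,0],-12,0.075]
    - [[-0.35,-0.02,0],-14.3,0.075]
    - [[-0.4,-0.023,0],-14.3,0.075]
    - [[-0.4385,-0.025,0.01],-14.3,0.075]
    - [[-0.4385,-0.025,0.04],-14.3,0.075]
    - [[-0.4385,-0.025,0.057],-14.3,0.075]
    - [[-0.4385,-0.025,0.057],-14.3,0.075]
    - [[-0.4385,-0.025,0.057],-14.3,0.075]
    - [[-0.4385,-0.025,0.057],-14.3,0.075]

```text
time_s: 29.8
position: [0.5177, -0.2587, 0.1315]
tool_rot: [[-0.119, 0.993, 0.001], [0.993, 0.119, -0.001], [-0.001, 0.001, -1.0]]
ft_force: [-0.4, -0.9, 0.2]
grip_width: 0.0751
gripper_force: 0.0
```

```bash
python3 cells.py; python3 -c "
from h import *
go([.517,-.2589,.0715],6.8)"
```

```text
29.8 [ 0.5177 -0.2587  0.1315] [[-0.119, 0.993, 0.001], [0.993, 0.119, -0.001], [-0.001, 0.001, -1.0]] [-38.3  29.6  78.6   0.   71.6 -45.1] [-0.4 -0.9  0.2] 0.0751 0.0
cell 671 [59.6 53.2] [89.7 59.7] 89.5 z [0.01  0.035]
cell 672 [ 58.1 -50.6] [82.6 58. ] 90.0 z [0.009 0.035]
bar 1311 ((542.4419555664062, 22.988107681274414), (56.062110900878906, 199.88772583007812), 88.9982681274414)
shift [ 0.     -0.0008  0.0601] turn 0.0 alt -180.0 q6 -45.1 dq1 11.7
```

Call:
drive_tool:
  series:
    - [[0,-0.001,0.025],0,0.075]
    - [[0,-0.001,0.045],0,0.075]
    - [[0,-0.001,0.057],0,0.075]
    - [[0,-0.001,0.06],0,0.075]
    - [[0,-0.001,0.06],0,0.075]
    - [[0,-0.001,0.06],0,0.04]
    - [[0,-0.001,0.06],0,0.04]
    - [[0,-0.001,0.06],0,0.04]
    - [[0,-0.001,0.06],0,0.04]
    - [[0,-0.001,0.06],0,0.04]
    - [[0,-0.001,0.06],0,0.04]
    - [[0,-0.001,0.06],0,0.04]
    - [[0,-0.001,0.05],0,0.04]
    - [[0,-0.001,0.035],0,0.04]
    - [[0,-0.001,0.01],0,0.04]
    - [[0,-0.001,-0.02],0,0.04]
    - [[0,-0.001,-0.04],0,0.04]
    - [[0,-0.001,-0.04],0,0.04]
    - [[0,-0.001,-0.04],0,0.04]

```text
time_s: 31.75
position: [0.5159, -0.2586, 0.1705]
tool_rot: [[-0.118, 0.993, -0.001], [0.993, 0.118, 0.001], [0.001, -0.001, -1.0]]
ft_force: [0.2, -0.2, -0.1]
grip_width: 0.0563
gripper_force: 42.7
```

Run:
```python
from h import *
go([.4854,.1882,.0576],-7.5)
```

```text
shift [0.4471 0.0228 0.1132] turn 14.3 alt -165.7 q6 -45.2 dq1 59.6
```

Call:
drive_tool:
  series:
    - [[0.04,0.003,0],2,0.04]
    - [[0.08,0.005,0],4,0.04]
    - [[0.12,0.007,0],6,0.04]
    - [[0.16,0.009,0],8,0.04]
    - [[0.2,0.011,0],10,0.04]
    - [[0.24,0.013,0],12,0.04]
    - [[0.28,0.015,0],14,0.04]
    - [[0.32,0.017,0],14.3,0.04]
    - [[0.36,0.019,0],14.3,0.04]
    - [[0.4,0.021,0],14.3,0.04]
    - [[0.435,0.023,0],14.3,0.04]
    - [[0.447,0.023,0.01],14.3,0.04]
    - [[0.447,0.023,0.03],14.3,0.04]
    - [[0.447,0.023,0.06],14.3,0.04]
    - [[0.447,0.023,0.09],14.3,0.04]
    - [[0.447,0.023,0.113],14.3,0.04]
    - [[0.447,0.023,0.113],14.3,0.04]
    - [[0.447,0.023,0.113],14.3,0.04]

```text
time_s: 33.55
position: [0.486, 0.1872, 0.0575]
tool_rot: [[0.131, 0.991, -0.002], [0.991, -0.131, -0.0], [-0.001, -0.002, -1.0]]
ft_force: [0.8, -0.4, 0.2]
grip_width: 0.057
gripper_force: 42.8
```

Run:
```python
from h import *
st(); go([.4854,.1882,.0215],-7.5)
```

```text
33.55 [0.486  0.1872 0.0575] [[0.131, 0.991, -0.002], [0.991, -0.131, -0.0], [-0.001, -0.002, -1.0]] [ 8.  30.3 93.  -0.  56.8 15.6] [ 0.8 -0.4  0.2] 0.057 42.75984585285187
shift [ 0.0009 -0.0006  0.036 ] turn -0.0 alt 180.0 q6 15.6 dq1 13.2
```

Call:
drive_tool:
  series:
    - [[0,0,0.015],0,0.04]
    - [[0,0,0.028],0,0.04]
    - [[0,0,0.034],0,0.04]
    - [[0,0,0.037],0,0.04]
    - [[0,0,0.037],0,0.04]
    - [[0,0,0.037],0,0.066]
    - [[0,0,0.037],0,0.066]
    - [[0,0,0.037],0,0.066]
    - [[0,0,0.037],0,0.066]
    - [[0,0,0.02],0,0.066]
    - [[0,0,-0.01],0,0.066]
    - [[0,0,-0.06],0,0.066]
    - [[0,0,-0.11],0,0.066]
    - [[0,0,-0.16],0,0.066]
    - [[0,0,-0.21],0,0.055]
    - [[0,0,-0.218],0,0.055]
    - [[0,0,-0.218],0,0.055]
    - [[0,0,-0.218],0,0.055]

```text
time_s: 35.35
position: [0.4857, 0.1875, 0.2742]
tool_rot: [[0.131, 0.991, -0.003], [0.991, -0.131, -0.0], [-0.001, -0.003, -1.0]]
ft_force: [-0.2, 0.5, -0.1]
grip_width: 0.0549
gripper_force: 0.0
```

Run:
```python
from h import *
st(); go([.551,-.3715,.275],6.8)
```

```text
35.35 [0.4857 0.1875 0.2742] [[0.131, 0.991, -0.003], [0.991, -0.131, -0.0], [-0.001, -0.003, -1.0]] [ 8.1 17.3 74.  -0.  88.8 15.6] [-0.2  0.5 -0.1] 0.0549 0.0
shift [-0.5457  0.1377 -0.0007] turn -14.3 alt 165.7 q6 15.6 dq1 -42.1
```

Call:
drive_tool:
  series:
    - [[-0.045,0.012,0],-2,0.055]
    - [[-0.09,0.023,0],-4,0.055]
    - [[-0.135,0.034,0],-6,0.055]
    - [[-0.18,0.045,0],-8,0.055]
    - [[-0.225,0.057,0],-10,0.055]
    - [[-0.27,0.068,0],-12,0.055]
    - [[-0.315,0.08,0],-14.3,0.055]
    - [[-0.36,0.09,0],-14.3,0.055]
    - [[-0.405,0.1,0],-14.3,0.055]
    - [[-0.45,0.113,0],-14.3,0.055]
    - [[-0.495,0.125,0],-14.3,0.055]
    - [[-0.535,0.135,0],-14.3,0.055]
    - [[-0.546,0.138,0],-14.3,0.055]
    - [[-0.546,0.138,0],-14.3,0.055]
    - [[-0.546,0.138,0],-14.3,0.055]

```text
time_s: 36.85
position: [0.5518, -0.3705, 0.2748]
tool_rot: [[-0.119, 0.993, -0.001], [0.993, 0.119, 0.002], [0.002, -0.001, -1.0]]
ft_force: [0.5, 0.4, 0.3]
grip_width: 0.0547
gripper_force: 0.0
```

```bash
python3 cells.py; python3 -c "
from h import *
go([.551,-.3715,.175],6.8)
save(get('top'),'t5.png',(140,130,540,400),2)"
```

```text
36.85 [ 0.5518 -0.3705  0.2748] [[-0.119, 0.993, -0.001], [0.993, 0.119, 0.002], [0.002, -0.001, -1.0]] [-44.1  33.   48.3   0.   98.9 -50.9] [0.5 0.4 0.3] 0.0547 0.0
cell 666 [59.  53.3] [58.3 89.2] 0.5 z [0.009 0.035]
cell 671 [ 58.5 -50.7] [59.1 82.6] 0.1 z [0.01  0.035]
cell 694 [-55.5 -49.5] [57.6 88.1] 0.1 z [0.009 0.035]
bar 1244 ((536.7969360351562, 4.958518981933594), (75.2942123413086, 199.2930145263672), 89.10992431640625)
shift [-0.0014 -0.001   0.1005] turn 0.1 alt -179.9 q6 -50.9 dq1 10.0
```

View pics/t5.png

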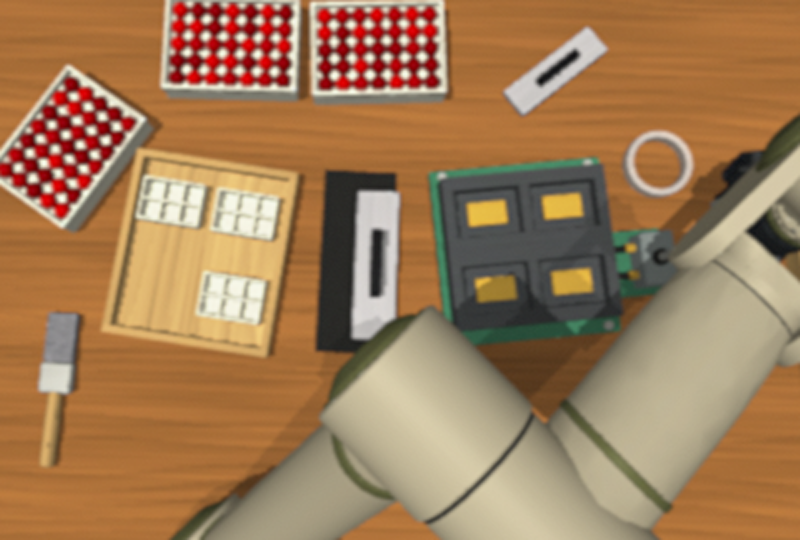

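The three trays lie flat in the wooden tray. The bar has been knocked aside: its rib is now at crop (378,262), hanging over the mat's right edge. I'm already at the lever, so I'll pull it first and then re-seat the bar.

Call:
drive_tool:
  series:
    - [[-0.001,-0.001,0.03],0,0.055]
    - [[-0.001,-0.001,0.06],0,0.055]
    - [[-0.001,-0.001,0.09],0,0.055]
    - [[-0.001,-0.001,0.1],0,0.055]
    - [[-0.001,-0.006,0.1],0,0.055]
    - [[-0.001,-0.016,0.1],0,0.055]
    - [[-0.001,-0.026,0.1],0,0.055]
    - [[-0.001,-0.036,0.101],0,0.055]
    - [[-0.001,-0.046,0.102],0,0.055]
    - [[-0.001,-0.056,0.104],0,0.055]
    - [[-0.001,-0.064,0.106],0,0.055]
    - [[-0.001,-0.07,0.106],0,0.055]
    - [[-0.001,-0.072,0.106],0,0.055]
    - [[-0.001,-0.073,0.106],0,0.055]
    - [[-0.001,-0.073,0.106],0,0.055]
    - [[-0.001,-0.073,0.106],0,0.055]
    - [[-0.001,-0.073,0.106],0,0.055]
    - [[-0.001,-0.073,0.106],0,0.055]
    - [[-0.001,-0.073,0.106],0,0.055]
    - [[-0.001,-0.073,0.106],0,0.055]

```text
time_s: 38.95
position: [0.4803, -0.3816, 0.1692]
tool_rot: [[-0.118, 0.993, 0.003], [0.993, 0.118, -0.0], [-0.001, 0.003, -1.0]]
ft_force: [12.0, -2.3, -7.8]
grip_width: 0.0553
gripper_force: 6.0
```

Call:
drive_tool:
  series:
    - [[0,0,0],0,0.055]
    - [[0,0,0],0,0.055]
    - [[0,0,0],0,0.055]
    - [[0,0,0],0,0.055]
    - [[0,0,0],0,0.055]
    - [[0,0,0],0,0.055]
    - [[0,0,0],0,0.055]
    - [[0,0,0],0,0.055]
    - [[0,0,0],0,0.055]
    - [[0,0,0],0,0.055]
    - [[0,0,0],0,0.055]
    - [[0,0,0],0,0.055]
    - [[0,0,0],0,0.055]
    - [[0,0,0],0,0.055]
    - [[0,0,0],0,0.055]
    - [[0,0,0],0,0.055]
    - [[0,0,0],0,0.055]
    - [[0,0,0],0,0.055]

```text
time_s: 40.75
position: [0.4803, -0.3816, 0.1692]
tool_rot: [[-0.118, 0.993, 0.003], [0.993, 0.118, -0.0], [-0.001, 0.003, -1.0]]
ft_force: [12.4, -2.3, -7.8]
grip_width: 0.0551
gripper_force: 6.0
```

```bash
cat > pads2.py <<'E'
from h import *
st()
d=get('top'); c=cloud(d); h=cv2.cvtColor(d['img'],cv2.COLOR_RGB2HSV)
m=((h[...,0]>14)&(h[...,0]<30)&(h[...,1]>150)&(abs(c[...,0]-.56)<.09)&(abs(c[...,1]+.203)<.09)&(c[...,2]<.075)&(c[...,2]>.03)).astype(np.uint8)
n,l,s,ce=cv2.connectedComponentsWithStats(m)
for k in range(1,n):
    if s[k,4]>40: print(s[k,4],ce[k].round(),np.median(c[...,2][l==k]).round(4))
E
python3 pads2.py
```

```text
40.75 [ 0.4803 -0.3816  0.1692] [[-0.118, 0.993, 0.003], [0.993, 0.118, -0.0], [-0.001, 0.003, -1.0]] [-49.6  30.8  69.6   0.1  79.4 -56.4] [12.4 -2.3 -7.8] 0.0551 5.965884625911713
```

```bash
python3 pad.py | tail -5; sed -i 's/>150)&(abs(c\[/>80)\&(abs(c[/; s/>40: /> 20: /' pads2.py; python3 pads2.py; python3 -c "
from h import *
save(get('top'),'t6.png',(340,190,540,340),3)"
```

```text
FL 477 [0.0406 0.044  0.0466]
FR 479 [0.041  0.0439 0.047 ]
NR 496 [0.0408 0.0435 0.0464]
NL 500 [0.0407 0.0437 0.0468]
pad 0 None
40.85 [ 0.4802 -0.3816  0.1693] [[-0.118, 0.993, 0.003], [0.993, 0.118, -0.0], [-0.001, 0.003, -1.0]] [-49.6  30.8  69.6   0.1  79.4 -56.4] [12.3 -1.5 -7.9] 0.055 5.965884625911713
```

View pics/t6.png

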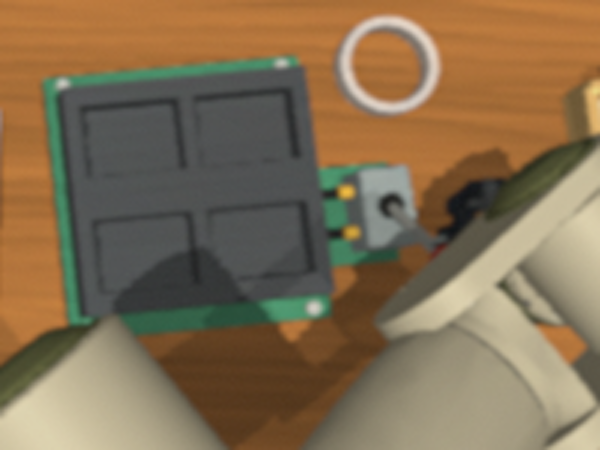

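The pads are flush with the cavity floors and no brass is visible, so they are fully down, with the lever still pulled. I'll hold briefly, release to the centre and rise.

Call:
drive_tool:
  series:
    - [[0,0,0],0,0.055]
    - [[0,0,0],0,0.055]
    - [[0,0,0],0,0.055]
    - [[0,0,0],0,0.055]
    - [[0,0.015,0],0,0.055]
    - [[0,0.03,-0.002],0,0.055]
    - [[0,0.045,-0.004],0,0.055]
    - [[0,0.06,-0.006],0,0.055]
    - [[0,0.072,-0.006],0,0.055]
    - [[0,0.072,-0.006],0,0.055]
    - [[0,0.072,-0.006],0,0.055]
    - [[0,0.072,-0.006],0,0.055]
    - [[0,0.072,-0.006],0,0.06]
    - [[0,0.072,-0.006],0,0.06]
    - [[0,0.072,-0.05],0,0.06]
    - [[0,0.072,-0.09],0,0.06]
    - [[0,0.072,-0.106],0,0.06]
    - [[0,0.072,-0.106],0,0.06]
    - [[0,0.072,-0.106],0,0.06]

```text
time_s: 42.85
position: [0.5506, -0.3727, 0.2747]
tool_rot: [[-0.118, 0.993, -0.001], [0.993, 0.118, 0.001], [0.001, -0.001, -1.0]]
ft_force: [1.2, 0.1, 0.1]
grip_width: 0.0598
gripper_force: 0.0
```

```bash
cat > bar.py <<'E'
from h import *
st()
d=get('top');c=cloud(d);h=cv2.cvtColor(d['img'],cv2.COLOR_RGB2HSV)
m=(c[...,2]>.012)&(c[...,2]<.035)&(abs(c[...,0]-.543)<.15)&(c[...,1]<.07)&(c[...,1]>-.08)&(h[...,1]<60)&(h[...,2]>90)
r=(c[...,2]>.037)&(c[...,2]<.06)&(abs(c[...,0]-.543)<.1)&(c[...,1]<.07)&(c[...,1]>-.07)
for q in (m,r): print(q.sum(),np.round(np.array(cv2.minAreaRect((c[q][:,:2]*1000).astype(np.float32))[:2]),1).tolist(),cv2.minAreaRect((c[q][:,:2]*1000).astype(np.float32))[2],np.median(c[q][:,2]))
E
python3 bar.py
```

```text
42.85 [ 0.5506 -0.3727  0.2747] [[-0.118, 0.993, -0.001], [0.993, 0.118, 0.001], [0.001, -0.001, -1.0]] [-44.3  33.   48.3  -0.   98.8 -51.1] [1.2 0.1 0.1] 0.0598 0.0
1253 [[537.3, -4.7], [55.7, 200.7]] 89.09500122070312 0.020718538445010263
207 [[536.9, -4.4], [89.7, 15.8]] 0.7158750891685486 0.04803207183232872
```

The bar is at (537, -4.5) mm, only just inside the limit, so I'll re-grip it and centre it.

Run:
```python
from h import *
go([.537,-.0045,.12],89)
```

```text
shift [0.3667 0.0304 0.1548] turn -82.2 alt 97.8 q6 -51.1 dq1 43.8
```

Call:
drive_tool:
  series:
    - [[0.04,0.003,0],-8,0.06]
    - [[0.08,0.006,0],-16,0.06]
    - [[0.12,0.01,0],-24,0.06]
    - [[0.16,0.013,0],-32,0.06]
    - [[0.2,0.016,0],-40,0.05]
    - [[0.24,0.02,0],-48,0.05]
    - [[0.28,0.023,0],-56,0.05]
    - [[0.32,0.026,0],-64,0.05]
    - [[0.35,0.03,0],-72,0.05]
    - [[0.367,0.03,0],-80,0.05]
    - [[0.367,0.03,0.04],-82.2,0.05]
    - [[0.367,0.03,0.08],-82.2,0.05]
    - [[0.367,0.03,0.12],-82.2,0.05]
    - [[0.367,0.03,0.154],-82.2,0.05]
    - [[0.367,0.03,0.154],-82.2,0.05]
    - [[0.367,0.03,0.154],-82.2,0.05]
    - [[0.367,0.03,0.154],-82.2,0.05]

```text
time_s: 44.6
position: [0.538, -0.005, 0.1234]
tool_rot: [[-1.0, 0.017, 0.003], [0.017, 1.0, -0.001], [-0.003, -0.001, -1.0]]
ft_force: [0.3, 0.5, -0.6]
grip_width: 0.0501
gripper_force: 0.0
```

Run:
```python
from h import *
st(); go([.537,-.0045,.027],89)
```

```text
44.6 [ 0.538  -0.005   0.1234] [[-1.0, 0.017, 0.003], [0.017, 1.0, -0.001], [-0.003, -0.001, -1.0]] [ -13.1   26.5   86.     0.    67.3 -102.1] [ 0.3  0.5 -0.6] 0.0501 0.0
shift [0.0012 0.0005 0.0964] turn -0.0 alt 180.0 q6 -102.1 dq1 12.7
```

Call:
drive_tool:
  series:
    - [[0,0,0.03],0,0.05]
    - [[0,0,0.06],0,0.05]
    - [[0,0,0.08],0,0.05]
    - [[0,0,0.09],0,0.05]
    - [[0,0,0.095],0,0.05]
    - [[0,0,0.095],0,0.05]
    - [[0,0,0.095],0,0]
    - [[0,0,0.095],0,0]
    - [[0,0,0.095],0,0]
    - [[0,0,0.095],0,0]
    - [[0,0,0.095],0,0]
    - [[0,0,0.095],0,0]
    - [[0,0,0.095],0,0]
    - [[0,0,0.09],0,0]
    - [[0,0,0.08],0,0]
    - [[0,0,0.07],0,0]
    - [[0,0,0.07],0,0]
  newtons: 80

```text
time_s: 46.3
position: [0.538, -0.005, 0.0534]
tool_rot: [[-1.0, 0.017, 0.003], [0.017, 1.0, -0.001], [-0.003, -0.001, -1.0]]
ft_force: [0.5, 0.3, -3.3]
grip_width: 0.0146
gripper_force: 78.5
```

Run:
```python
from h import *
st(); go([.543,.023,.027],88.8)
```

```text
46.3 [ 0.538  -0.005   0.0534] [[-1.0, 0.017, 0.003], [0.017, 1.0, -0.001], [-0.003, -0.001, -1.0]] [ -13.1   31.9   90.6   -0.    57.4 -102.1] [ 0.5  0.3 -3.3] 0.0146 78.4591269493103
shift [-0.0045  0.0281  0.0264] turn 0.2 alt -179.8 q6 -102.1 dq1 15.6
```

Call:
drive_tool:
  series:
    - [[-0.002,0.01,0],0,0]
    - [[-0.004,0.02,0],0,0]
    - [[-0.005,0.028,0],0,0]
    - [[-0.005,0.028,0.01],0,0]
    - [[-0.005,0.028,0.018],0,0]
    - [[-0.005,0.028,0.022],0,0]
    - [[-0.005,0.028,0.025],0,0]
    - [[-0.005,0.028,0.025],0,0]
    - [[-0.005,0.028,0.025],0,0.03]
    - [[-0.005,0.028,0.025],0,0.05]
    - [[-0.005,0.028,0.025],0,0.05]
    - [[-0.005,0.028,0.025],0,0.05]
    - [[-0.005,0.028,0.025],0,0.05]
    - [[-0.005,0.028,0],0,0.05]
    - [[-0.005,0.028,-0.05],0,0.05]
    - [[-0.005,0.028,-0.1],0,0.05]
    - [[-0.005,0.028,-0.15],0,0.05]
    - [[-0.005,0.028,-0.2],0,0.05]
    - [[-0.005,0.028,-0.22],0,0.05]
    - [[-0.005,0.028,-0.22],0,0.05]

```text
time_s: 48.3
position: [0.5436, 0.023, 0.2751]
tool_rot: [[-1.0, 0.017, 0.007], [0.017, 1.0, -0.001], [-0.007, -0.001, -1.0]]
ft_force: [0.4, 0.0, -0.4]
grip_width: 0.05
gripper_force: 0.0
```

Call:
drive_tool:
  series:
    - [[0.04,0,0],0,0.05]
    - [[0.08,0,0],0,0.05]
    - [[0.12,0,0],0,0.05]
    - [[0.16,0,0],0,0.05]
    - [[0.18,0,0],0,0.05]
    - [[0.18,0,0],0,0.05]
    - [[0.18,0,0],0,0.05]
    - [[0.18,0,0],0,0.05]

```text
time_s: 49.1
position: [0.3636, 0.0261, 0.2713]
tool_rot: [[-1.0, 0.018, -0.001], [0.018, 1.0, 0.0], [0.001, 0.0, -1.0]]
ft_force: [0.3, 0.1, 0.2]
grip_width: 0.0502
gripper_force: 0.0
```

```bash
python3 cells.py; python3 bar.py;python3 pad.py; python3 -c "
from h import *
save(get('top'),'t7.png',(140,130,540,400),2)"
```

```text
49.1 [0.3636 0.0261 0.2713] [[-1.0, 0.018, -0.001], [0.018, 1.0, 0.0], [0.001, 0.0, -1.0]] [ -14.7    0.7   95.1    0.    84.2 -103.7] [0.3 0.1 0.2] 0.0502 0.0
cell 679 [59.  52.9] [57.8 90.2] 0.2 z [0.01  0.035]
cell 675 [ 58.1 -48. ] [87.1 58. ] 89.5 z [0.009 0.035]
cell 697 [-55.5 -49.4] [88.1 57.8] 89.7 z [0.009 0.035]
bar 1329 ((541.7098388671875, 22.76812171936035), (55.963314056396484, 200.2487030029297), 89.0694808959961)
49.15 [0.3636 0.0261 0.2713] [[-1.0, 0.018, -0.001], [0.018, 1.0, 0.0], [0.001, 0.0, -1.0]] [ -14.7    0.7   95.1    0.    84.2 -103.7] [-0.5 -0.1 -0.6] 0.05 0.0
1328 [[541.4, 22.8], [56.1, 199.7]] 89.09244537353516 0.020607990491958515
210 [[541.7, 22.8], [15.9, 90.5]] 88.89202117919922 0.04840652253570972
49.2 [0.3635 0.0261 0.2714] [[-1.0, 0.017, -0.001], [0.017, 1.0, 0.0], [0.001, 0.0, -1.0]] [ -14.7    0.7   95.1   -0.    84.2 -103.7] [0.3 0.2 0.3] 0.0502 0.0
FL 478 [0.041  0.0438 0.0467]
FR 480 [0.0408 0.0438 0.0466]
NR 498 [0.041  0.0437 0.0467]
NL 498 [0.0405 0.0438 0.0466]
pad 0 None
```

View pics/t7.png

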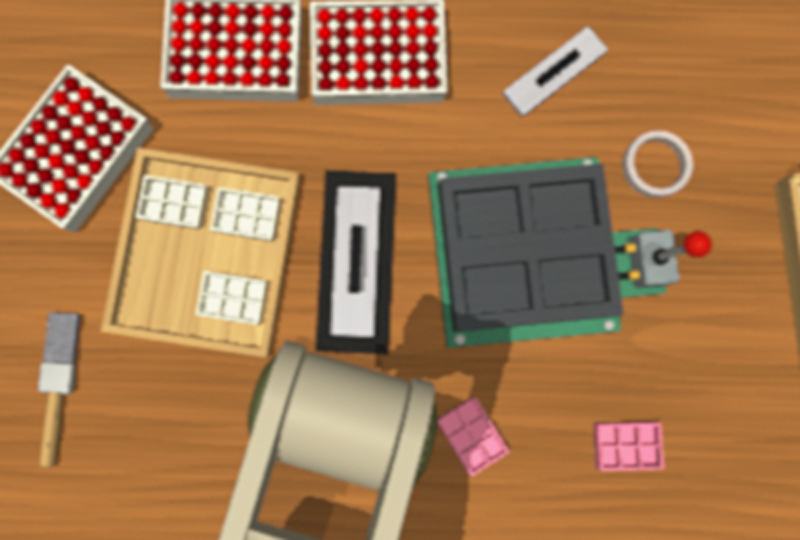

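The bar is centred on the mat (crop (357,262)), three trays lie flat in the wooden tray, the pads are down and the lever is upright (knob at crop (698,244)). I'll hand in the job.

```bash
python3 -c "
from h import *
print(env.close_job())"
```

```text
the job is handed in; nothing more can be done
None
```

The job is handed in; no verdict came back, but the last pictures show the bar centred on the mat (re-seated after it was knocked aside), all three cell trays flat in the wooden tray (the fourth cavity was empty), the pads down and the lever upright.

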